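# Push the sander into its stall and shut the gate

### The arm

A 6-joint arm with a two-finger parallel gripper is mounted at the origin on the work surface. World frame = base frame: x ahead of the robot, y to its left, z up, the work surface at z = 0. Lengths are in mm, angles in rad, forces in N, time in s.
With the tool pointing down it reaches from about 375 to 975 mm from the base axis. Payload 3.8 kg.
Tool frame: the origin (TCP) lies between the finger pads; the fingertips stand 14 mm ahead of it and the grasp point (between the pads) lies 5 mm behind it (manip.finger_overhang is the distance from the TCP to the fingertips, in mm); z points along the fingers, y is the line along which they close (so a half turn about z gives the same grasp; the last joint's range is limited). The gripper opens to 88 mm and grips with 3 to 60 N. Pads are 18 mm wide; open, the fingers measure 123 mm over their backs; the gripper's body (75 mm by 187 mm) begins 45 mm behind the grasp point.
Start: joints at [-0.037, 0.264, 1.604, -0, 1.274, -0.037], TCP at [674.995, -0.002, 224.306] pointing down, gripper open.
Joint ranges: [-2.63, 2.63], [-0.94, 2.18], [0.31, 2.57], [-1.31, 4.45], [0, 2.66], [-2.55, 2.55]. Speed limits (rad/s): [2.57, 2.57, 3.14, 3.14, 3.14, 3.14].

### API

Orientations are given as a rotation vector (axis times angle).
In Python, from cell import manip, cams gives the robot as it stands. The module is installed in compiled form; this text tells all that it offers.
- The arm moves only by the shell command python3 -m jog 'ROWS' [FORCE]. ROWS is a JSON object of lists of equal length, an entry for each row: "xyz": the shift along the tool's x, y, z as a fraction of full scale, a list of three; "spin": the turn about the tool's z as a fraction of full scale; "jaw": the closure, from -1 (fully open) to 1 (shut). In form: {"xyz": [[x, y, z], ...], "spin": [spin, ...], "jaw": [jaw, ...]}. A call has 1 to 20 rows; each row shifts and turns the commanded pose from where the row before left it, along the tool's axes as they then stand; what a row does not reach is not made up. Full scale, the value 1, is 2.5 cm for a shift and 0.08 rad for a turn. A row lasts 1/10 s, in which the tool goes at most 50 mm and 8.59 degrees, less where a joint would pass 70% of its speed; a pose out of reach is approached as far as the arm can. A call with a number of a shift or a turn outside -1 to 1 is refused whole. A call with a gripper value outside its range is refused whole. The fingers move at their own pace and stop on an object; FORCE is the grip in N (left out, the last holds). Time passes only in rows, so rows that do not move let the fingers close. It gives the time, the measured TCP pose, the force, the opening and the grip force at its end, in the units of the state.
- manip.observe(): the state, without advancing time (a new reading comes with each control period).
- cams.snapshot(name): name is "scene" or "side" or "wrist"; returns a dict with "color" (420x560x3 uint8, red, green, blue), "mtx" (3x3 intrinsics, pixels), "dist_coeffs" ([k1, k2, p1, p2, k3] as OpenCV has them; the pictures are not rectified), "extrinsics" (4x4, takes a point from camera to world coordinates). Camera axes: x right, y down, z forward; pixel columns grow to the right and rows downward; lengths in mm; the calibration is good to about 2 mm. A picture is of the moment at which its call begins. There is no depth.
- manip.hand_in(): hands the job in; it is judged then, once.
The state is a dict: "time": time; "qpos": joint angles; "dq": joint speeds; "tau": joint torques, N m; "tcp_pos": TCP position; "tcp_rot": TCP orientation; "ft_force": force on the tool from outside, world axes, zero at the start; "torque": the same for the moment, N m; "grip_width": finger opening in mm; "finger_force": force on a finger pad.
Only numpy, scipy, OpenCV 4.12 (cv2) and the standard library are available. Lean on these libraries where they do the work, as an engineer would, in place of code of your own. Each camera call takes 0.05 s, during which the arm holds its last target. There are 200 camera calls.

### The job

Put the palm sander away without gripping anything: push it gently along the bench with the fingertips into its plywood stall, all the way until it stands against the back wall, and then push the blue gate fully shut behind it. Do not pinch, lift or tip the sander, do not pinch the gate, and leave everything else on the bench alone.

Things in the scene. Friction and masses are not known exactly. Their poses are not given: they have to be found in the camera images.
- stall: fixed plywood stall for the sander: two sides and a back, 80 mm high, 12 mm thick, no floor or roof (the sander slides on the bench). Origin at bench height in the middle of its open mouth; +x points into the stall (away from the robot, turned up to 0.25 rad), +y to the gate's hinge side. Inside 149 mm wide, 155 mm deep from mouth to back wall.
- sander: loose round palm sander, grey and yellow, black neck, 0.5 to 0.9 kg, standing before or partly in the stall's mouth. Origin at the centre of its underside, z up. Base 125 mm in diameter from 8 to 38 mm height (119 mm below that), narrowing to a 60 mm neck and grip from 58 to 100 mm; 121 mm tall. Pushed at the base it slides without tipping, against 2 to 9 N.
- gate (a joint): angle of the stall's gate (rad): 0 = shut across the mouth (a stop), grows as its free edge swings out towards the robot; 1.57 = straight out from the mouth. Starts between 1.65 and 2.2 (limit 2.3), clear of the sander's path. It stays where it is left (hinge friction 0.06 N m, no spring, no latch).
- gate_hinge (a point): on the gate's upright hinge axis, 41 mm above the bench; in the stall's frame 6 mm before the mouth and 80.5 mm to +y of its middle. Its axes turn with the gate: -y points to the free edge, -x is the outer side, the one to push to shut it. The gate is a blue board 160 mm long from the hinge, 10 mm thick (centred on the axis), 6 to 76 mm above the bench.
- gate_edge (a point): middle of the gate's free edge (yellow stripe beside it), 160 mm from the hinge axis, 41 mm above the bench.
- glue: white glue bottle with an orange cap, 56 mm across, 150 mm tall; loose bystander, to be left alone. Origin at bench level under its middle.
- sanding_block: cork sanding block, 110 x 65 x 35 mm; loose bystander, to be left alone. Origin at bench level under its middle.
- mallet: wooden carver's mallet lying down, 80 mm head, 245 mm long; loose bystander, to be left alone. Origin at bench level under it, about 90 mm from the handle's end.
- gouge: carving gouge with a wooden handle, lying down, 200 mm long; loose bystander, to be left alone. Origin at bench level under its middle.
- pencil_mug: blue mug with pencils, 76 mm across, 150 mm tall; loose bystander, to be left alone. Origin at bench level under its middle.
- trim_router: upright small trim router, black and aluminium with a red knob, 90 mm square base, 168 mm tall; loose bystander, to be left alone. Origin at bench level under its middle.
Things that resemble listed ones, but are neither listed nor needed, are in the scene too. What is shaped like the stall but red is not meant.

How it is judged (in metres and radians):
On the way, in this order (a step that is already met when the one before it is completed fails the run):
1. the sander stands home in the stall, within 14 mm of the back wall, while the gate is still open (x of sander in the frame of stall above 0.0785 m and y of sander in the frame of stall between -0.025 and 0.025 m and angle between sander's own z axis and vertical below 0.1 rad and height (world z) of sander below 0.006 m and value of joint gate above 0.3 rad), for 0.2 s.
2. the gate is shut (value of joint gate below 0.06 rad), for 0.2 s.
At the end, for the whole second after the job is handed in: The sander stands upright on the bench inside the stall, at rest, its base within 14 mm of the back wall, and the gate is shut to within 0.06 rad (x of sander in the frame of stall above 0.0785 m and y of sander in the frame of stall between -0.025 and 0.025 m and angle between sander's own z axis and vertical below 0.1 rad and height (world z) of sander below 0.006 m and value of joint gate below 0.06 rad and linear speed of sander below 0.02 m/s); the robot touches nothing.
It fails at once if the sander is lifted (more than 15 mm) (height (world z) of sander above 0.015 m).
It fails at once if the sander is tipped (more than 0.35 rad) (angle between sander's own z axis and vertical above 0.35 rad).
It fails at once if the sander is pinched or rammed (over 40 N from the fingers) (contact force between the fingers and sander above 40 N).
It fails at once if the gate is pinched or rammed (over 40 N from the fingers) (contact force between the fingers and gate above 40 N).
It fails at once if a bystander is moved by more than 20 mm (distance of any of glue, sanding_block, mallet, gouge, pencil_mug, trim_router from where it was at the start of the episode above 0.02 m).
It also fails if it takes over 64 s, if anything falls off the work surface, if the arm or the gripper's body presses on something with over 40 N, if the wrist force passes 120 N, or if a joint passes its speed limit or range.

## Working session

There is one attempt and no reset: what is moved stays moved. The work goes in short steps, Python scripts to look and compute and a shell command to move; the robot and the scene stay as the last step left them, time stands still between calls to the robot, and variables do not carry over. Pictures are saved under pics/ and viewed, at most 10 in all, crops included, and the job is handed in when it is done.

```bash
mkdir -p pics
cat > h.py <<'E'
import numpy as np, cv2
from cell import manip, cams
def snap(n,save=None):
    s=cams.snapshot(n)
    if save: cv2.imwrite('pics/'+save,s['color'][:,:,::-1])
    return s
def ray(s,uv):
    p=cv2.undistortPoints(np.array(uv,float).reshape(-1,1,2),np.array(s['mtx']),np.array(s['dist_coeffs'])).reshape(-1,2)
    T=np.array(s['extrinsics']); d=np.c_[p,np.ones(len(p))]@T[:3,:3].T
    return T[:3,3],d
def onz(s,uv,z):
    o,d=ray(s,uv); return o+d*((z-o[2])/d[:,2])[:,None]
def tri(s1,u1,s2,u2):
    o1,d1=ray(s1,[u1]);o2,d2=ray(s2,[u2]);d1=d1[0];d2=d2[0]
    t=np.linalg.lstsq(np.c_[d1,-d2],o2-o1,rcond=None)[0]
    a=o1+t[0]*d1;b=o2+t[1]*d2
    return (a+b)/2,np.linalg.norm(a-b)
E
python3 - <<'E'
from h import *
import pickle
d={n:snap(n,n+'0.png') for n in ('scene','side','wrist')}
pickle.dump(d,open('s0.pkl','wb'))
for n in d: print(n,np.round(d[n]['extrinsics'],2).tolist())
print(manip.observe(), manip.finger_overhang)
E
```

```text
scene [[0.77, 0.54, -0.34, 972.16], [0.64, -0.65, 0.42, -558.79], [0.0, -0.54, -0.84, 1239.66], [0.0, 0.0, 0.0, 1.0]]
side [[-0.97, -0.13, 0.22, 160.19], [-0.26, 0.5, -0.83, 1233.15], [-0.0, -0.86, -0.52, 821.85], [0.0, 0.0, 0.0, 1.0]]
wrist [[1.0, 0.0, -0.0, 673.34], [-0.0, -0.96, -0.28, 72.23], [-0.0, 0.28, -0.96, 382.68], [0.0, 0.0, 0.0, 1.0]]
{'time': 0.15, 'qpos': array([-3.69178034e-02,  2.64558565e-01,  1.60504321e+00,  1.67262800e-05,
        1.27371308e+00, -3.68896264e-02]), 'dq': array([-0.00061184, -0.00257371, -0.00488238, -0.00116307,  0.00017257,
        0.00093166]), 'tau': array([-3.11732474e-04, -5.02845919e+01, -3.57470334e+01,  7.29960459e-02,
        2.49771774e-02, -9.00718305e-05]), 'tcp_pos': array([6.74427492e+02, 1.29551332e-02, 2.23297797e+02]), 'tcp_rot': array([-2.22057785e+00, -2.22050438e+00,  1.82186285e-03]), 'ft_force': array([-0.40426573,  0.11724733, -0.51846421]), 'torque': array([-0.04589823, -0.00528625,  0.02608896]), 'finger_force': 0.0, 'grip_width': 88.17794697412224} 14.0
```

View pics/scene0.png

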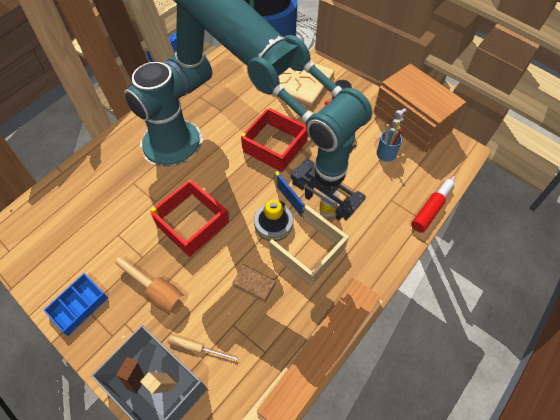

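View pics/side0.png

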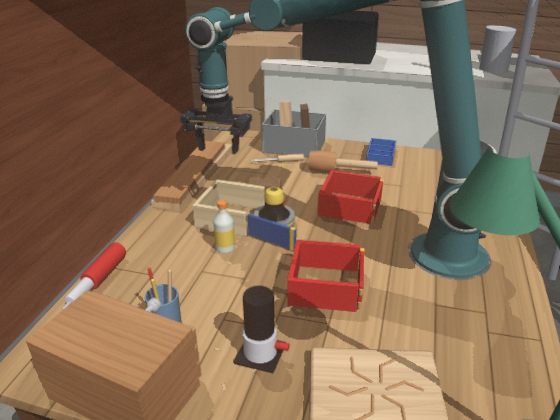

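View pics/wrist0.png

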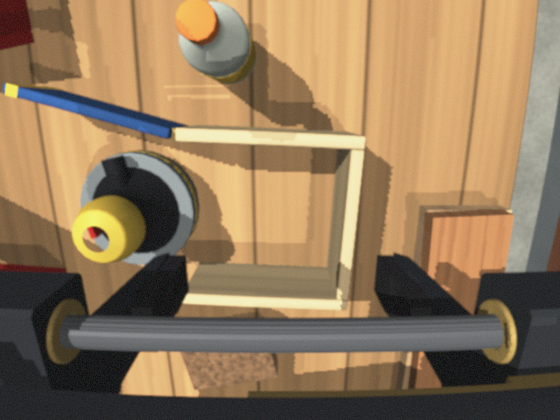

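The wrist view shows the stall: left wall (175,135)–(363,142) and back wall down to (340,300). The sander's base is around (138,208), and the gate runs from its hinge at (172,132) to its free edge at (8,90). The scene view has the stall's corners near (300,205), (345,238), (315,275) and (272,245), and the sander at (273,220). I'll enlarge both views for accurate pixels.

Run:
```python
import pickle,cv2,numpy as np
d=pickle.load(open('s0.pkl','rb'))
a=d['wrist']['color'][70:320,0:400,::-1]; cv2.imwrite('pics/wz.png',cv2.resize(a,None,fx=2,fy=2,interpolation=cv2.INTER_CUBIC))
b=d['scene']['color'][165:285,240:360,::-1]; b=cv2.resize(b,None,fx=5,fy=5,interpolation=cv2.INTER_CUBIC)
cv2.imwrite('pics/sz.png',b)
```

```text
(no output)
```

View pics/wz.png

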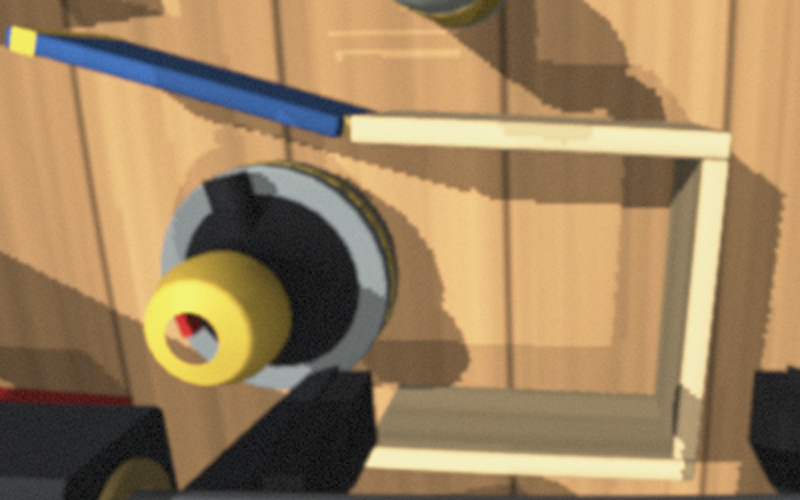

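View pics/sz.png

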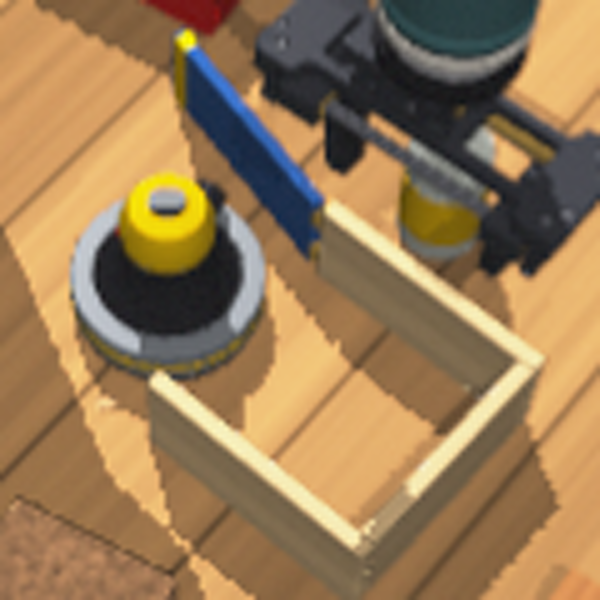

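Enlarged views. In the wrist crop, the stall's top corners are left-front (347,128), left-back outer (729,133), right-back outer (692,478) and right-front outer (367,467). The sander rim is centred near (275,276) and the gate's end is at (9,39). In the scene crop, the same points are (325,205), (543,360), (362,552), (155,378), rim centre (168,285) and gate edge (184,35).

Run:
```python
from h import *
import pickle
d=pickle.load(open('s0.pkl','rb')); w=d['wrist'];s=d['scene'];sd=d['side']
W=lambda *p:(p[0]/2,p[1]/2+70)
S=lambda *p:(p[0]/5+240,p[1]/5+165)
for n,a,b in [('LF',(347,128),(325,207)),('LBo',(729,133),(543,360)),('RBo',(692,478),(362,553)),('RFo',(367,467),(150,380)),('sander rim',(275,276),(168,283)),('gate top end',(9,39),(186,37))]:
    p,e=tri(w,W(*a),s,S(*b)); print(n,p.round(1),round(e,1))
z80={n:onz(w,[W(*a)],80)[0,:2].round(1) for n,a in dict(LFo=(349,115),LFi=(345,141),LBo=(729,133),LBi=(703,158),RBo=(692,478),RBi=(673,460),RFo=(367,467),RFi=(372,448)).items()}
print(z80)
print('gate76',onz(w,[W(9,39),W(340,125)],76).round(1))
print('rim38',onz(w,[W(275,276),W(162,276),W(388,276),W(275,162),W(275,391)],38).round(1))
print('scene rim38',onz(s,[S(168,283),S(70,280),S(267,280)],38).round(1))
# ellipse check by grey/black mask
hsv=cv2.cvtColor(w['color'],cv2.COLOR_RGB2HSV)
print('LFi scene80',onz(s,[S(325,207),S(543,360),S(362,553),S(150,380)],80).round(1))
print('side glue base',onz(sd,[(224,249)],0).round(1), 'mallet/block', onz(s,[(255,283)],35).round(1))
```

```text
LF [579.3  54.9  74.4] 3.1
LBo [747.3  52.9  74. ] 1.9
RBo [ 739.5 -117.3   78.7] 2.4
RFo [ 576.3 -110.3   81. ] 2.3
sander rim [518.6 -27.1  23.8] 6.3
gate top end [432.7  96.4  83.9] 4.3
{'LFo': array([580.7,  60.6]), 'LFi': array([578.1,  49.5]), 'LBo': array([745.1,  52.7]), 'LBi': array([734.3,  41.9]), 'RBo': array([ 738.1, -117. ]), 'RBi': array([ 728. , -106.6]), 'RFo': array([ 574.7, -111.2]), 'RFi': array([ 578.2, -100.3])}
gate76 [[423.9  98.3  76. ]
 [575.2  56.2  76. ]]
rim38 [[521.5 -23.2  38. ]
 [458.7 -23.1  38. ]
 [581.9 -23.2  38. ]
 [528.1  36.4  38. ]
 [513.3 -89.4  38. ]]
scene rim38 [[527.3 -34.1  38. ]
 [478.4 -72.1  38. ]
 [573.8   7.6  38. ]]
LFi scene80 [[ 582.8   51.7   80. ]
 [ 749.2   50.3   80. ]
 [ 740.8 -117.3   80. ]
 [ 577.2 -110.    80. ]]
side glue base [[620.1 140.2   0. ]] mallet/block [[ 617.2 -226.    35. ]]
```

```bash
python3 -m jog '{"xyz":[[0,0,0],[0,0,0],[0,0,0],[0,0,0],[0,0,0],[0,0,0],[0,0,0],[0,0,0],[0,0,0],[0,0,0],[0,0,0],[0,0,0],[0,0,0],[0,0,0],[0,0,0],[0,0,0],[0,0,0],[0,0,0],[0,0,0],[0,0,0]],"spin":[1,1,1,1,1,1,1,1,1,1,1,1,1,1,1,1,1,1,1,1],"jaw":[0.6,0.6,0.6,0.6,0.6,0.6,0.6,0.6,0.6,0.6,0.6,0.6,0.6,0.6,0.6,0.6,0.6,0.6,0.6,0.6]}' 10
python3 - <<'E'
from h import *
import pickle
from scipy.spatial.transform import Rotation as R
d=pickle.load(open('s0.pkl','rb')); s=d['scene']; sd=d['side']
o=manip.observe(); print(R.from_rotvec(o['tcp_rot']).as_matrix().round(3).tolist(),o['grip_width'])
hsv=cv2.cvtColor(s['color'],cv2.COLOR_RGB2HSV)
m=((hsv[...,0]<6)|(hsv[...,0]>174))&(hsv[...,1]>170)&(hsv[...,2]>70)
n,l,st,c=cv2.connectedComponentsWithStats(m.astype('uint8'))
for i in range(1,n):
    if st[i,4]>300:
        yx=np.argwhere(l==i)[:,::-1]; P=onz(s,cv2.convexHull(yx.astype('int32')).reshape(-1,2),80); print('red',P.min(0).round(),P.max(0).round())
print('router base',onz(sd,[(261,358)],0).round(), 'mug',onz(sd,[(163,320)],0).round())
# sander cap colour in scene+side, triangulated
hs=[]
for q,box in ((s,(255,195,295,222)),(sd,(258,185,290,207))):
    h=cv2.cvtColor(q['color'],cv2.COLOR_RGB2HSV); x0,y0,x1,y1=box
    mm=np.zeros(h.shape[:2],bool); mm[y0:y1,x0:x1]=((h[...,0]>18)&(h[...,0]<34)&(h[...,1]>150)&(h[...,2]>120))[y0:y1,x0:x1]
    p=np.argwhere(mm)[:,::-1]; hs.append(((p.min(0)+p.max(0))/2)); print(p.min(0),p.max(0))
print('cap',tri(s,hs[0],sd,hs[1]))
E
```

```text
time: 2.15
tcp_pos: [674.7, 0.0, 223.7]
tcp_rot: [-3.141, 0.051, 0.001]
ft_force: [-0.4, -0.9, 0.4]
grip_width: 17.7
finger_force: 0.0
[[0.999, -0.032, -0.001], [-0.032, -0.999, 0.0], [-0.001, -0.0, -1.0]] 17.74121303885537
red [219.  93.  80.] [441. 320.  80.]
red [ 221. -300.   80.] [ 437. -104.   80.]
red [870. 202.  80.] [918. 372.  80.]
router base [[400. 505.   0.]] mug [[658. 453.   0.]]
[264 199] [281 218]
[265 188] [283 204]
cap (array([517.78936976, -26.39755851,  96.77879516]), np.float64(1.8529536407146436))
```

```bash
python3 -m jog '{"xyz":[[-1,0.12,0],[-1,0.12,0],[-1,0.12,0],[-1,0.12,0],[-1,0.12,0],[-1,0.12,0],[-1,0.12,0],[-1,0.12,0],[-1,0.12,0],[-1,0.12,0],[0,0,0],[0,0,0]],"spin":[0.2,0,0,0,0,0,0,0,0,0,0,0],"jaw":[0.6,0.6,0.6,0.6,0.6,0.6,0.6,0.6,0.6,0.6,0.6,0.6]}'
python3 - <<'E'
from h import *
import pickle
s=snap('wrist','w1.png'); pickle.dump(s,open('s1.pkl','wb'))
E
```

```text
time: 3.35
tcp_pos: [424.2, -19.1, 224.5]
tcp_rot: [-3.141, 0.071, -0.002]
ft_force: [0.6, -0.6, 0.3]
grip_width: 17.5
finger_force: 0.0
```

View pics/w1.png

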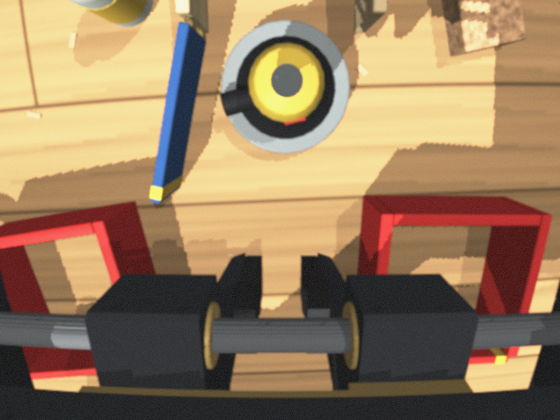

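The wrist view now shows the sander rim centred at (285,87). The gate runs from (192,25) to its edge at (157,193), and the red box's near corner is at (135,205). The fingers are at (240,275) and (322,275).

Run:
```python
from h import *
import pickle
s=pickle.load(open('s1.pkl','rb'))
print('rim38',onz(s,[(285,87),(220,87),(350,87),(285,20),(285,154)],38).round(1).tolist())
print('cap110',onz(s,[(287,82)],110).round(1))
print('gate76',onz(s,[(156,194),(192,26)],76).round(1).tolist())
print('red80',onz(s,[(135,203),(100,225),(0,240),(365,197),(550,215)],80).round(1).tolist())
print('stall80 LF',onz(s,[(180,12),(203,13)],80).round(1).tolist())
```

```text
rim38 [[519.1, -27.2, 38.0], [522.2, 35.0, 38.0], [516.6, -89.4, 38.0], [578.8, -29.8, 38.0], [455.1, -24.4, 38.0]]
cap110 [[517.5 -27.8 110. ]]
gate76 [[428.7, 96.8, 76.0], [569.3, 48.0, 76.0]]
red80 [[422.0, 116.4, 80.0], [402.2, 154.4, 80.0], [390.9, 265.0, 80.0], [417.9, -95.3, 80.0], [392.1, -280.0, 80.0]]
stall80 LF [[579.8, 56.0, 80.0], [577.7, 37.2, 80.0]]
```

```bash
python3 -m jog '{"xyz":[[0,0.15,1],[0,0,1],[0,0,1],[0,0,1],[0,0,1],[0,0,1],[0,0,1],[0,0,0.4],[0,0,0],[0,0,0],[0,0,0]],"spin":[0,0,0,0,0,0,0,0,0,0,0],"jaw":[0.6,0.6,0.6,0.6,0.6,0.6,0.6,0.6,0.6,0.6,0.6]}'
```

```text
time: 4.5
tcp_pos: [425.4, -23.0, 40.6]
tcp_rot: [3.141, -0.071, 0.004]
ft_force: [-0.1, -0.4, -0.5]
grip_width: 17.8
finger_force: 0.0
```

```bash
python3 -m jog '{"xyz":[[0.2,0,0.06],[0.2,0,0],[0.2,0,0],[0.1,0,0],[0.1,0,0],[0.1,0,0],[0.2,0,0],[0.2,0,0],[0.2,0,0],[0.2,0,0],[0.2,0,0],[0.2,0,0],[0.2,0,0],[0.2,0,0],[0.2,0,0],[0.2,0,0],[0.2,0,0],[0.2,0,0],[0.2,0,0],[0,0,0]],"spin":[0,0,0,0,0,0,0,0,0,0,0,0,0,0,0,0,0,0,0,0],"jaw":[0.6,0.6,0.6,0.6,0.6,0.6,0.6,0.6,0.6,0.6,0.6,0.6,0.6,0.6,0.6,0.6,0.6,0.6,0.6,0.6]}'
python3 - <<'E'
from h import *
s=snap('wrist','w2.png')
E
```

```text
time: 6.5
tcp_pos: [509.6, -26.6, 37.4]
tcp_rot: [-3.141, 0.071, 0.007]
ft_force: [-5.2, 0.2, 4.8]
grip_width: 17.6
finger_force: 3.1
```

View pics/w2.png

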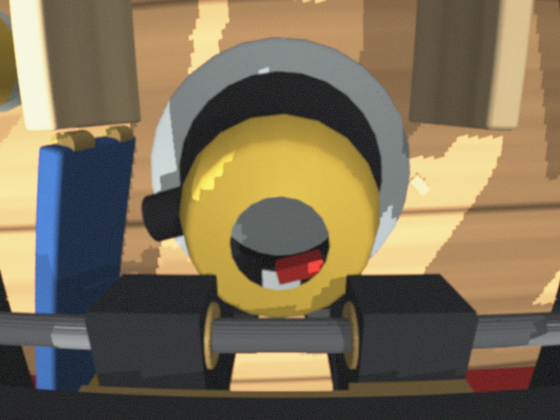

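The sander is centred at about x=280, between the stall walls at 135 and 415. I'll continue the push.

```bash
python3 -m jog '{"xyz":[[0.2,0,0],[0.2,0,0],[0.2,0,0],[0.2,0,0],[0.2,0,0],[0.2,0,0],[0.2,0,0],[0.2,0,0],[0.2,0,0],[0.2,0,0],[0.2,0,0],[0.2,0,0],[0.2,0,0],[0.2,0,0],[0.1,0,0],[0.1,0,0],[0.05,0,0],[0,0,0]],"spin":[0,0,0,0,0,0,0,0,0,0,0,0,0,0,0,0,0,0],"jaw":[0.6,0.6,0.6,0.6,0.6,0.6,0.6,0.6,0.6,0.6,0.6,0.6,0.6,0.6,0.6,0.6,0.6,0.6]}'
```

```text
time: 8.35
tcp_pos: [585.1, -30.0, 37.3]
tcp_rot: [-3.14, 0.071, 0.008]
ft_force: [-6.8, -0.4, 5.5]
grip_width: 18.1
finger_force: 4.1
```

```bash
python3 -m jog '{"xyz":[[0.08,0,0],[0.08,0,0],[0.08,0,0],[0.08,0,0],[0,0,0]],"spin":[0,0,0,0,0],"jaw":[0.6,0.6,0.6,0.6,0.6]}'
```

```text
time: 8.85
tcp_pos: [593.2, -30.4, 37.3]
tcp_rot: [-3.141, 0.071, 0.008]
ft_force: [-6.7, 0.5, 4.4]
grip_width: 17.3
finger_force: 3.9
```

```bash
python3 -m jog '{"xyz":[[0.08,0,0],[0.08,0,0],[0,0,0]],"spin":[0,0,0],"jaw":[0.6,0.6,0.6]}'; python3 -m jog '{"xyz":[[0.05,0,0],[0,0,0]],"spin":[0,0],"jaw":[0.6,0.6]}'
```

```text
time: 9.15
tcp_pos: [597.3, -30.6, 37.4]
tcp_rot: [-3.141, 0.071, 0.008]
ft_force: [-6.9, 0.9, 4.5]
grip_width: 17.7
finger_force: 3.9
time: 9.35
tcp_pos: [598.2, -30.6, 37.3]
tcp_rot: [-3.14, 0.071, 0.009]
ft_force: [-7.3, 0.2, 5.6]
grip_width: 17.3
finger_force: 4.4
```

```bash
for i in 1; do python3 -m jog '{"xyz":[[0.06,0,0],[0.06,0,0],[0,0,0]],"spin":[0,0,0],"jaw":[0.6,0.6,0.6]}'; done
```

```text
time: 9.65
tcp_pos: [601.3, -30.8, 37.4]
tcp_rot: [-3.141, 0.071, 0.008]
ft_force: [-7.0, 0.2, 5.0]
grip_width: 17.8
finger_force: 4.1
```

```bash
python3 -m jog '{"xyz":[[0.06,0,0],[0.06,0,0],[0,0,0]],"spin":[0,0,0],"jaw":[0.6,0.6,0.6]}';python3 - <<'E'
from h import *
import pickle
s=snap('wrist'); t=snap('scene')
cv2.imwrite('pics/w3.png',np.hstack([s['color'],cv2.resize(t['color'][165:285,220:380],(560,420))])[:,:,::-1][:, ::1])
im=cv2.imread('pics/w3.png'); cv2.imwrite('pics/w3.png',cv2.resize(im,(800,300)))
E
```

```text
time: 9.95
tcp_pos: [604.4, -30.9, 37.3]
tcp_rot: [-3.141, 0.071, 0.008]
ft_force: [-6.2, -0.1, 5.0]
grip_width: 17.6
finger_force: 4.1
```

View pics/w3.png

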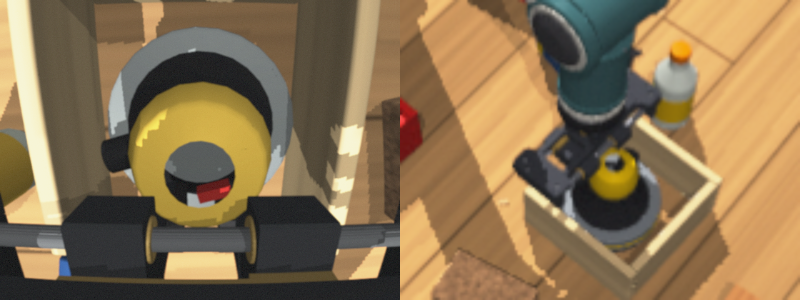

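Run:
```python
from h import *
import pickle
t=pickle.load(open('s0.pkl','rb'))['scene']; s=snap('wrist')
f=lambda u,v:((u-400)/400*160+220,v/300*120+165)
print(onz(t,[f(612,197),f(564,200),f(661,200)],38).round(1).tolist())
w=[(a*1.4,b*1.4) for a,b in ((200,28),(108,115),(292,115))]
print(onz(s,w,38).round(1).tolist()); print(onz(s,[(280,0)],0).round(1),onz(s,[(280,0)],80).round(1))
```

```text
[[650.9, -32.9, 38.0], [608.3, -73.7, 38.0], [699.6, 2.2, 38.0]]
[[705.7, -35.0, 38.0], [656.6, 27.3, 38.0], [651.1, -92.4, 38.0]]
[[732.2 -36.1   0. ]] [[709.2 -35.2  80. ]]
```

```bash
python3 -m jog '{"xyz":[[0.06,0,0],[0.06,0,0],[0.06,0,0],[0,0,0]],"spin":[0,0,0,0],"jaw":[0.6,0.6,0.6,0.6]}';python3 - <<'E'
from h import *
a=snap('side'); b=snap('scene')
A=cv2.resize(a['color'][100:280,150:320],(400,424)); B=cv2.resize(b['color'][190:290,250:350],(400,400))
A=A[:400]
cv2.imwrite('pics/c4.png',np.hstack([A,B])[:,:,::-1])
E
```

```text
time: 10.5
tcp_pos: [608.9, -31.1, 37.4]
tcp_rot: [-3.141, 0.071, 0.008]
ft_force: [-6.5, 0.4, 4.6]
grip_width: 17.7
finger_force: 4.1
```

View pics/c4.png

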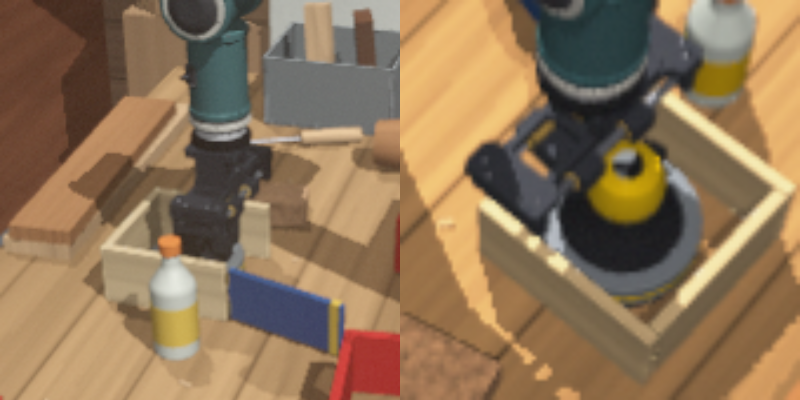

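The sander is upright in the stall, with its rim centre at (625,220) in the right half. A small gap to the back wall remains, so I'll keep pushing gently.

```bash
python3 -m jog '{"xyz":[[0.06,0,0],[0.06,0,0],[0.06,0,0],[0.06,0,0],[0,0,0]],"spin":[0,0,0,0,0],"jaw":[0.6,0.6,0.6,0.6,0.6]}'; python3 -m jog '{"xyz":[[0.06,0,0],[0.06,0,0],[0,0,0]],"spin":[0,0,0],"jaw":[0.6,0.6,0.6]}'
```

```text
time: 11.1
tcp_pos: [614.9, -31.4, 37.3]
tcp_rot: [-3.141, 0.071, 0.008]
ft_force: [-6.4, 0.6, 4.5]
grip_width: 17.5
finger_force: 4.1
time: 11.4
tcp_pos: [617.9, -31.5, 37.3]
tcp_rot: [-3.141, 0.071, 0.008]
ft_force: [-6.6, -0.5, 5.0]
grip_width: 17.7
finger_force: 4.1
```

```bash
python3 -m jog '{"xyz":[[0.06,0,0],[0.06,0,0],[0,0,0]],"spin":[0,0,0],"jaw":[0.6,0.6,0.6]}'; python3 -m jog '{"xyz":[[0.06,0,0],[0.06,0,0],[0,0,0]],"spin":[0,0,0],"jaw":[0.6,0.6,0.6]}'
```

```text
time: 11.7
tcp_pos: [620.9, -31.6, 37.4]
tcp_rot: [-3.141, 0.071, 0.008]
ft_force: [-7.1, 1.0, 5.0]
grip_width: 17.4
finger_force: 4.1
time: 12.0
tcp_pos: [623.9, -31.8, 37.3]
tcp_rot: [-3.141, 0.071, 0.008]
ft_force: [-6.6, 0.4, 4.2]
grip_width: 17.7
finger_force: 4.1
```

```bash
python3 -m jog '{"xyz":[[0.06,0,0],[0.04,0,0],[0,0,0]],"spin":[0,0,0],"jaw":[0.6,0.6,0.6]}'; python3 -c "
from h import *
s=snap('wrist'); c=s['color'][:,280].astype(int); print(c[0:80:4].tolist())"
```

```text
time: 12.3
tcp_pos: [626.3, -31.9, 37.3]
tcp_rot: [-3.141, 0.071, 0.008]
ft_force: [-6.1, 0.4, 5.2]
grip_width: 17.6
finger_force: 4.2
[[241, 227, 175], [170, 149, 111], [135, 120, 88], [136, 120, 91], [144, 125, 93], [154, 135, 101], [152, 131, 101], [149, 131, 98], [141, 124, 93], [72, 65, 55], [90, 96, 95], [91, 94, 93], [93, 97, 97], [91, 93, 94], [87, 91, 93], [93, 95, 97], [91, 95, 95], [109, 114, 111], [52, 53, 55], [33, 35, 37]]
```

```bash
python3 -m jog '{"xyz":[[0.06,0,0],[0.06,0,0],[0,0,0]],"spin":[0,0,0],"jaw":[0.6,0.6,0.6]}'
```

```text
time: 12.65
tcp_pos: [627.8, -31.9, 37.2]
tcp_rot: [-3.14, 0.071, 0.014]
ft_force: [-11.5, -0.0, 8.2]
grip_width: 17.8
finger_force: 6.6
```

```bash
python3 -m jog '{"xyz":[[0.06,0,0],[0,0,0]],"spin":[0,0],"jaw":[0.6,0.6]}'
```

```text
time: 12.85
tcp_pos: [627.9, -31.9, 37.1]
tcp_rot: [-3.14, 0.071, 0.018]
ft_force: [-14.5, 0.3, 11.3]
grip_width: 17.3
finger_force: 8.8
```

The force rise with no further motion means the sander is against the back wall. I'll retreat, raise the tool and check it.

```bash
python3 -m jog '{"xyz":[[-0.2,0,0],[-0.5,0,0],[-1,0,0],[-1,0,0],[-1,0,0],[-1,0,0],[-1,0,0],[-0.5,0,-0.5],[0,0,-1],[0,0,-1],[0,0,-1],[0,0,-1],[0,0,-1],[0,0,-1],[0,0,-1],[0,0,0],[0,0,0]],"spin":[0,0,0,0,0,0,0,0,0,0,0,0,0,0,0,0,0],"jaw":[0.6,0.6,0.6,0.6,0.6,0.6,0.6,1,1,1,1,1,1,1,1,1,1]}'
python3 - <<'E'
from h import *
import pickle
s=snap('wrist'); c=snap('scene'); pickle.dump((s,c),open('s2.pkl','wb'))
cv2.imwrite('pics/w5.png',np.hstack([cv2.resize(s['color'],(480,360)),cv2.resize(c['color'][180:290,240:340],(320,352))[:,:] if 0 else cv2.resize(c['color'][180:292,250:350],(320,360))])[:,:,::-1])
E
```

```text
time: 14.55
tcp_pos: [478.4, -25.3, 225.4]
tcp_rot: [3.141, -0.071, 0.002]
ft_force: [-0.0, 0.1, 0.1]
grip_width: 0.3
finger_force: 0.0
```

View pics/w5.png

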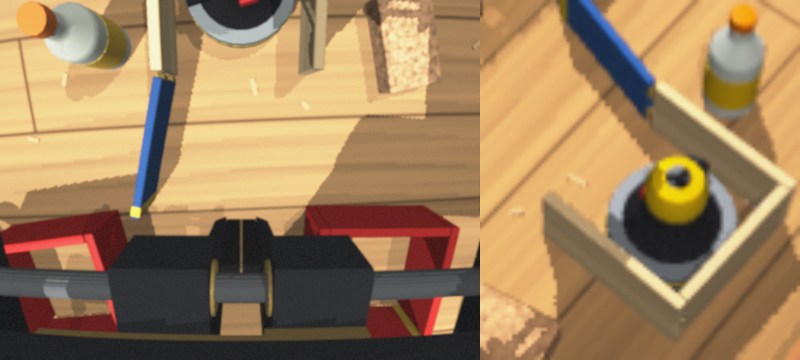

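The sander stands upright near the back wall, with its rim centre at (672,212) in the scene half and its rear rim at (240,46) in the wrist half. The gate runs from (162,78) to its end at (136,212). Next I'll compute the sander's position and the gate path.

Run:
```python
from h import *
import pickle
s,c=pickle.load(open('s2.pkl','rb'))
f=lambda u,v:((u-480)/3.2+250,v*112/360+180)
g=lambda u,v:(u*560/480,v*420/360)
print('scene rim',onz(c,[f(672,212),f(609,215),f(737,215)],38).round(1).tolist(),'back corners',onz(c,[f(795,185),f(680,308)],80).round(1).tolist())
print('wrist rear rim',onz(s,[g(240,41),g(240,47)],38).round(1).tolist())
G=onz(s,[g(136,212),g(162,78)],76)[:,:2]; print('gate',G.round(1).tolist())
yaw=-0.045; Rm=np.array([[np.cos(yaw),-np.sin(yaw)],[np.sin(yaw),np.cos(yaw)]])
M=np.array([578,-25.5]); H=M+Rm@[-6,80.5]; e=Rm.T@(G[0]-H); print('H',H.round(1),'theta',np.arctan2(-e[0],-e[1])%6.28)
t=manip.observe()['tcp_pos'][:2]; print(t)
# waypoints, tool aligned with stall frame; tool y = -stall y
r=105
prev=Rm.T@(t-H)
for th in (1.95,1.9,1.6,1.3,1.0,.7,.4,.2,.05,0):
    gd=np.array([-np.sin(th),-np.cos(th)]);n=np.array([-np.cos(th),np.sin(th)])
    d=5+9*abs(np.cos(th))+18*abs(np.sin(th))+(30 if th==1.95 else 0)
    p=r*gd+d*n; dl=p-prev; prev=p
    print(th,'world',(H+Rm@p).round(0),'tool delta/25',(dl[0]/25).round(2),(-dl[1]/25).round(2))
```

```text
scene rim [[667.6, -28.6, 38.0], [623.4, -69.5, 38.0], [717.4, 8.5, 38.0]] back corners [[749.9, 48.5, 80.0], [741.5, -117.7, 80.0]]
wrist rear rim [[609.0, -30.2, 38.0], [602.7, -29.9, 38.0]]
gate [[429.7, 96.1], [571.7, 49.7]]
H [575.6  55.2] theta 1.79941643268702
[477.18480166 -25.18053267]
1.95 world [503. 149.] tool delta/25 0.7 -6.99
1.9 world [487. 117.] tool delta/25 -0.57 1.3
1.6 world [473.  86.] tool delta/25 -0.52 1.25
1.3 world [468.  56.] tool delta/25 -0.14 1.22
1.0 world [472.  24.] tool delta/25 0.24 1.26
0.7 world [487.  -6.] tool delta/25 0.65 1.18
0.4 world [512. -31.] tool delta/25 1.04 0.94
0.2 world [533. -42.] tool delta/25 0.87 0.43
0.05 world [551. -48.] tool delta/25 0.71 0.19
0 world [557. -49.] tool delta/25 0.24 0.04
```

```bash
python3 -m jog '{"xyz":[[0.1,-1,0],[0.1,-1,0],[0.1,-1,0],[0.1,-1,0],[0.1,-1,0],[0.1,-1,0],[0.1,-1,0],[0,0,0],[0,0,1],[0,0,1],[0,0,1],[0,0,1],[0,0,1],[0,0,1],[0,0,1],[0,0,0],[0,0,0]],"spin":[0,0,0,0,0,0,0,0,0,0,0,0,0,0,0,0,0],"jaw":[1,1,1,1,1,1,1,1,1,1,1,1,1,1,1,1,1]}'
```

```text
time: 16.35
tcp_pos: [502.4, 147.9, 49.4]
tcp_rot: [3.14, -0.072, -0.004]
ft_force: [-0.1, 0.6, -0.3]
grip_width: 0.6
finger_force: 0.0
```

```bash
python3 -m jog '{"xyz":[[-0.1,0.22,0],[-0.1,0.22,0],[-0.1,0.22,0],[-0.1,0.22,0],[-0.1,0.22,0],[-0.1,0.22,0],[-0.09,0.21,0],[-0.09,0.21,0],[-0.09,0.21,0],[-0.09,0.21,0],[-0.09,0.21,0],[-0.09,0.21,0],[-0.02,0.2,0],[-0.02,0.2,0],[-0.02,0.2,0],[-0.02,0.2,0],[-0.02,0.2,0],[-0.02,0.2,0]],"spin":[0,0,0,0,0,0,0,0,0,0,0,0,0,0,0,0,0,0],"jaw":[1,1,1,1,1,1,1,1,1,1,1,1,1,1,1,1,1,1]}'
```

```text
time: 18.15
tcp_pos: [467.8, 55.4, 50.3]
tcp_rot: [3.141, -0.071, -0.0]
ft_force: [0.5, -0.3, 0.5]
grip_width: 0.3
finger_force: 0.3
```

```bash
python3 -m jog '{"xyz":[[0.04,0.21,0],[0.04,0.21,0],[0.04,0.21,0],[0.04,0.21,0],[0.04,0.21,0],[0.04,0.21,0],[0.11,0.2,0],[0.11,0.2,0],[0.11,0.2,0],[0.11,0.2,0],[0.11,0.2,0],[0.11,0.2,0],[0.17,0.16,0],[0.17,0.16,0],[0.17,0.16,0],[0.17,0.16,0],[0.17,0.16,0],[0.17,0.16,0]],"spin":[0,0,0,0,0,0,0,0,0,0,0,0,0,0,0,0,0,0],"jaw":[1,1,1,1,1,1,1,1,1,1,1,1,1,1,1,1,1,1]}'
```

```text
time: 19.95
tcp_pos: [512.2, -32.2, 50.3]
tcp_rot: [3.141, -0.071, -0.0]
ft_force: [-0.0, -0.0, 0.1]
grip_width: 0.3
finger_force: 0.3
```

```bash
python3 -m jog '{"xyz":[[0.17,0.08,0],[0.17,0.08,0],[0.17,0.08,0],[0.17,0.08,0],[0.17,0.08,0],[0.14,0.03,0],[0.14,0.03,0],[0,0,0]],"spin":[0,0,0,0,0,0,0,0],"jaw":[1,1,1,1,1,1,1,1]}'
python3 - <<'E'
from h import *
c=snap('scene'); h=cv2.cvtColor(c['color'],cv2.COLOR_RGB2HSV)
m=((h[...,0]>105)&(h[...,0]<125)&(h[...,1]>150)).astype('uint8'); m[:, :240]=0; m[:160]=0;m[300:]=0;m[:,360:]=0
p=np.argwhere(m)[:,::-1]; print(len(p), p[p[:,0].argmin()],p[p[:,0].argmax()],p[p[:,1].argmin()],p[p[:,1].argmax()])
if len(p): print(onz(c,[p[p[:,0].argmin()],p[p[:,0].argmax()]],41).round())
E
```

```text
time: 20.75
tcp_pos: [540.3, -44.8, 50.5]
tcp_rot: [3.141, -0.071, 0.001]
ft_force: [-0.1, -0.3, -0.7]
grip_width: 0.4
finger_force: 0.0
388 [265 236] [303 206] [302 206] [265 244]
[[541. -92.  41.]
 [564.  69.  41.]]
```

```bash
python3 -m jog '{"xyz":[[0.1,0,0],[0.1,0,0],[0.1,0,0],[0.1,0,0],[0.1,0,0],[0.08,0,0],[0,0,0]],"spin":[0,0,0,0,0,0,0],"jaw":[1,1,1,1,1,1,1]}'; python3 -m jog '{"xyz":[[0.06,0,0],[0.06,0,0],[0,0,0]],"spin":[0,0,0],"jaw":[1,1,1]}'
```

```text
time: 21.5
tcp_pos: [554.6, -45.2, 50.4]
tcp_rot: [-3.141, 0.071, -0.001]
ft_force: [-0.1, -0.6, -0.2]
grip_width: 0.4
finger_force: 0.0
time: 21.8
tcp_pos: [554.9, -45.2, 50.1]
tcp_rot: [-3.141, 0.071, 0.008]
ft_force: [-7.3, 0.6, 5.8]
grip_width: 0.3
finger_force: 3.4
```

```bash
python3 -m jog '{"xyz":[[0.06,0,0],[0.06,0,0],[0,0,0]],"spin":[0,0,0],"jaw":[1,1,1]}'
```

```text
time: 22.1
tcp_pos: [555.0, -45.2, 50.0]
tcp_rot: [-3.14, 0.07, 0.017]
ft_force: [-14.6, 0.7, 13.1]
grip_width: 0.2
finger_force: 7.7
```

```bash
python3 -m jog '{"xyz":[[-0.2,0,0],[-0.6,0,0],[-1,0,0],[-1,0,0],[-1,0,0],[0,0,-1],[0,0,-1],[0,0,-1],[0,0,-1],[0,0,-1],[0,0,-1],[0,0,-1],[0,0,0],[0,0,0]],"spin":[0,0,0,0,0,0,0,0,0,0,0,0,0,0],"jaw":[1,1,1,1,1,1,1,1,1,1,1,1,1,1]}'
python3 - <<'E'
from h import *
s=snap('wrist','w6.png'); c=snap('scene','s6.png')
yaw=-0.045; Rm=np.array([[np.cos(yaw),-np.sin(yaw)],[np.sin(yaw),np.cos(yaw)]]); M=np.array([578,-25.5])
h=cv2.cvtColor(s['color'],cv2.COLOR_RGB2HSV)
m=((h[...,0]>102)&(h[...,0]<128)&(h[...,1]>140)).astype('uint8')
n,l,st,_=cv2.connectedComponentsWithStats(m)
i=1+st[1:,4].argmax(); k=np.argwhere(l==i)[:,::-1]; r=cv2.minAreaRect(k.astype('float32')); b=cv2.boxPoints(r); print(st[i],b.round(1).tolist())
print('gate corners stall frame z76',((onz(s,b,76)[:,:2]-M)@Rm).round(1).tolist())
y=((h[...,0]>20)&(h[...,0]<34)&(h[...,1]>180)&(h[...,2]>150)).astype('uint8')
n,l,st,ce=cv2.connectedComponentsWithStats(y)
for i in range(1,n):
    if st[i,4]>20: print('yellow',st[i],ce[i].round(),((onz(s,[ce[i]],76)[:,:2]-M)@Rm).round(1))
E
```

```text
time: 23.5
tcp_pos: [465.7, -41.2, 225.6]
tcp_rot: [3.141, -0.071, 0.003]
ft_force: [0.1, -0.1, -0.8]
grip_width: 0.3
finger_force: 0.0
[ 166   70  164   15 2267] [[166.0, 70.0], [329.0, 70.0], [329.0, 84.0], [166.0, 84.0]]
gate corners stall frame z76 [[-3.8, 77.3], [-4.8, -61.4], [-16.2, -61.7], [-15.3, 78.2]]
```

Run:
```python
from h import *
c=snap('scene'); sd=snap('side'); P=[]
for q,(x0,y0,x1,y1) in ((c,(285,218,335,255)),(sd,(205,150,275,225))):
    h=cv2.cvtColor(q['color'],cv2.COLOR_RGB2HSV); m=np.zeros(h.shape[:2],'uint8')
    m[y0:y1,x0:x1]=((h[...,0]>18)&(h[...,0]<34)&(h[...,1]>150)&(h[...,2]>120))[y0:y1,x0:x1]
    n,l,st,ce=cv2.connectedComponentsWithStats(m); i=1+st[1:,4].argmax(); print(st[i]); P.append((st[i,0]+(st[i,2]-1)/2,st[i,1]+(st[i,3]-1)/2))
print(tri(c,P[0],sd,P[1])); print(onz(c,[P[0]],97))
```

```text
[302 228  19  21 270]
[218 185  18  13  81]
(array([668.29991076, -29.16027106,  91.36151845]), np.float64(1.8233066542682521))
[[668.94904897 -32.10144474  97.        ]]
```

```bash
python3 -c "
from cell import manip; print(manip.hand_in())"
```

```text
the job is handed in; nothing more can be done
None
```

The job is handed in: by camera measurement the sander stands about 90 mm into the stall, against the back wall, and the gate is shut to within about 0.01 rad; the hand-in gave no verdict, and I did not re-measure the bystanders.

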